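Pack the polishing-wheel set into the bench caddy

ROBOT

A 7-joint arm with a two-finger parallel gripper is mounted at the origin on the work surface. World frame = base frame: x ahead of the robot, y to its left, z up, the work surface at z = 0. Lengths are in mm, angles in rad, forces in N, time in s.
With the tool pointing down it reaches from about 350 to 900 mm from the base axis. Payload 8.1 kg.
Tool frame: the origin (TCP) lies midway between the tips of the shut fingers; the grasp point (between the pads) lies hold_point_z behind it (hold_point_z is the distance from the TCP to the grasp point, in mm); y points along the fingers, z is the direction in which the jaws open and shut, and the axes are right-handed (so a half turn about y gives the same grasp; the last joint's range is limited). The gripper opens to 85 mm and grips with 20 to 120 N. Pads are 22 mm wide; open, the fingers measure 114 mm over their backs; the gripper's body (76 mm by 85 mm) begins 54 mm behind the grasp point. The pads swing forward as they close: fully open they stand 13 mm farther back than shut.
Start: joints at [-1.442, 0.434, 0.025, 1.573, -0.012, 1.134, -0.075], TCP at [143.608, 608.292, 201.623] pointing down, gripper open.
Joint ranges: [-2.62, 2.62], [-0.44, 2.09], [-1.27, 1.32], [0.08, 2.57], [-1.32, 4.46], [0.12, 2], [-2.74, 2.74]. Speed limits (rad/s): [2.22, 2.22, 3.01, 3.01, 3.14, 3.14, 3.14].

INTERFACE

Orientations are given as a unit quaternion [x, y, z, w].
In Python, from station import * gives the robot as it stands. The module is installed in compiled form; this text tells all that it offers.
- The arm moves only by the tool send_rows, never from a script. Its argument "series" is one flat list of numbers, 5 for each row, row after row: the shift along the tool's x, y, z in mm, then the turn about the tool's y in rad, then the closure, from 0 (fully open) to 1 (shut). In form: [x, y, z, roll, jaw, x, y, z, roll, jaw, ...]. A call has 1 to 5 rows; each row shifts and turns the commanded pose from where the row before left it, along the tool's axes as they then stand; what a row does not reach is not made up. A row lasts 1/10 s, in which the tool goes at most 50 mm and 8.59 degrees, less where a joint would pass 70% of its speed; a pose out of reach is approached as far as the arm can. A call is refused whole if a number of a shift passes 50 or a number of a turn 0.15, either way. A call with a gripper value outside its range is refused whole. The fingers move at their own pace and stop on an object; the grip force is fixed at half the most. Time passes only in rows, so rows that do not move let the fingers close. It gives the time, the measured TCP pose, the force and the opening at its end, in the units of the state.
- get_obs(): the state, without advancing time (a new reading comes with each control period).
- read_camera(name): name is "side" or "top" or "wrist"; returns the picture (384x512x3 uint8, red, green, blue); there is no depth.
- calibration(name): a dict with "camera_matrix" (3x3 intrinsics, pixels), "T" (4x4, takes a point from camera to world coordinates); the wrist camera has in their place "tool_from_camera" (4x4, takes a point from camera to tool coordinates, whose origin is the TCP and whose axes are the tool frame's). Camera axes: x right, y down, z forward; pixel columns grow to the right and rows downward; lengths in mm; the calibration is good to about 2 mm. A picture is of the moment at which its call begins: read the wrist's pose just before it. calibration takes no time and is no camera call.
- hand_in(): hands the job in, once; it reports no verdict.
The state is a dict: "time_s": time; "joint_pos": joint angles; "joint_vel": joint speeds; "effort": joint torques, N m; "position": TCP position; "tcp_rot": TCP orientation; "contact_force": force on the tool from outside, world axes, zero at the start; "wrist_torque": the same for the moment, N m; "opening": finger opening in mm.
Only numpy, scipy, OpenCV 4.12 (cv2) and the standard library are available. Lean on these libraries where they do the work, as an engineer would, in place of code of your own. Each camera call takes 0.05 s, during which the arm holds its last target. There are 200 camera calls.

TASK

Pack the polishing-wheel set into the wooden caddy: in the round cup stack, flat and one upon the other, first the round steel washer, then the large red rubber wheel, then the bronze collar in the middle on top, and lay the square-bodied steel mandrel flat in the tool trough (at any time). The small red wheel, the hexagonal steel plate and the bronze ring stretcher handle do not belong to the set: leave them where they are.

Things in the scene. Friction and masses are not known exactly. Their poses are not given: they have to be found in the camera images.
- washer_c (a point): Sizes in mm. Steel backing washer: plain round ring, outside diameter 44, hole 16, thickness 12. Lies flat on the bench; this point is its centre, half-way up; z is its axis.
- wheel_c (a point): Sizes in mm. Large red rubber polishing wheel: plain round ring, outside diameter 44, hole 10, thickness 14. Lies flat on the bench; this point is its centre, half-way up; z is its axis.
- collar_c (a point): Sizes in mm. Bronze clamp collar: round ring, outside diameter 32, hole 16, thickness 14. Lies flat on the bench; this point is its centre, half-way up; z is its axis.
- mandrel_c (a point): Sizes in mm. Steel mandrel lying on the bench, 90 long: square body 50 long and 12 x 12 in the middle, a thin round shaft (diameter 6) at both ends, a dark screw head (diameter 11) at the -x end. This point is its centre, 6 above the bench; x runs along it.
- small_wheel_c (a point): Sizes in mm. Look-alike, stays: small red rubber wheel, outside diameter 28, hole 8, thickness 14. Lies flat on the bench; this point is its centre, half-way up; z is its axis.
- hexplate_c (a point): Sizes in mm. Look-alike, stays: hexagonal steel plate, 42 across the flats (48 over the corners), hole 16, thickness 12. Lies flat on the bench; this point is its centre, half-way up; z is its axis.
- stretcher_c (a point): Sizes in mm. Look-alike, stays: bronze ring stretcher handle, a turned bar 110 long and up to 18 thick, lying on the bench. This point is its centre, 9 above the bench; x runs along it.
- cup: Sizes in mm. Aluminium wheel cup fixed in the wooden caddy. Origin: centre of its underside, 6 above the bench, z up. On a base 76 x 76 x 4 (floor 4 above the origin) stand two curved walls, 4 thick, tops 34 above the origin, on the +y and -y sides, forming a round bore of diameter 52. Towards +x and -x the bore has gaps 36 wide: fingers gripping a ring's outside pass down there.
- trough: Sizes in mm. Wooden tool trough fixed in the same caddy: open box, outside 124 along x, 80 along y, 18 high, walls and floor 4. Origin: centre of its underside, 6 above the bench, z up. The cup is 90 away on its +y or -y side, axes parallel. The caddy (150 x 190) has a floor 6 and a low rim 10 above the bench.
Not all that is in view belongs to the job. What is shaped like the part that bears washer_c but blue or yellow is not meant. Leave any blue look-alike of the part that bears wheel_c alone.

How it is judged (in metres and radians):
At the end, for the whole second after the job is handed in: In the cup, bottom up: washer, wheel, collar, each flat (0.15 rad), within 3 mm of its stack height, washer and wheel within 8 mm and collar within 10 mm of the axis. Mandrel flat in the trough. All released, at rest. The three others within 20 mm of their start (horizontal distance between each of washer_c, wheel_c and cup below 0.008 m and z of washer_c in the frame of cup between 0.007 and 0.013 m and angle between the z axis of each of washer_c, wheel_c, collar_c and the z axis of cup, either way round below 0.15 rad and z of wheel_c in the frame of cup between 0.02 and 0.026 m and horizontal distance between collar_c and cup below 0.01 m and z of collar_c in the frame of cup between 0.034 and 0.04 m and x of mandrel_c in the frame of trough between -0.03 and 0.03 m and y of mandrel_c in the frame of trough between -0.032 and 0.032 m and z of mandrel_c in the frame of trough between 0.006 and 0.014 m and linear speed of each of washer, wheel, collar, mandrel below 0.02 m/s and distance of each of small_wheel_c, hexplate_c, stretcher_c from where it was at the start of the episode below 0.02 m); the robot touches nothing.
It fails at once if the small red wheel is moved by more than 20 mm (distance of small_wheel_c from where it was at the start of the episode above 0.02 m).
It fails at once if the hexagonal plate is moved by more than 20 mm (distance of hexplate_c from where it was at the start of the episode above 0.02 m).
It fails at once if the ring stretcher handle is moved by more than 20 mm (distance of stretcher_c from where it was at the start of the episode above 0.02 m).
It also fails if it takes over 109 s, if anything falls off the work surface, if the arm or the gripper's body presses on something with over 40 N, if the wrist force passes 120 N, or if a joint passes its speed limit or range.

## Working session

There is one attempt and no reset: what is moved stays moved. The work goes in short steps, Python scripts to look and compute and a tool call to move; the robot and the scene stay as the last step left them, time stands still between calls to the robot, and variables do not carry over. Pictures are saved under pics/ and viewed, about 12 in all and at most 16, crops included, and the job is handed in when it is done.

Besides the shell and the picture viewer there is one more tool, called as name(argument=value, ...) on one line, values as JSON. send_rows: Moves the arm, as the interface text tells. Its arguments: {"type":"object","properties":{"series":{"type":"array","items":{"type":"number"}}},"required":["series"]}

```bash
mkdir -p pics; python3 - <<'E'
from station import *
import cv2,numpy as np
np.set_printoptions(precision=4,suppress=True)
o=get_obs();print(o)
for n in ("top","side","wrist"):
    im=read_camera(n);cv2.imwrite(f"pics/{n}0.png",im[:,:,::-1]);print(n,calibration(n))
E
```

```text
{'time_s': 0.0, 'joint_pos': array([-1.4416,  0.4352,  0.025 ,  1.5741, -0.0116,  1.134 , -0.0751]), 'joint_vel': array([-0.0025,  0.0002,  0.0009,  0.0007, -0.0008, -0.001 ,  0.0003]), 'effort': array([  0.001 , -67.0479,   1.0254, -31.6204,   0.0156,   0.0127,
        -0.    ]), 'position': array([143.5015, 607.7478, 200.837 ]), 'tcp_rot': array([ 0.7029, -0.0818,  0.0818, -0.7018]), 'contact_force': array([-0.2694,  0.0051,  0.0294]), 'wrist_torque': array([-0.037 ,  0.0411,  0.0205]), 'opening': 85.42198355653373}
top {'camera_matrix': array([[455.4744,   0.    , 249.5103],
       [  0.    , 455.4744, 196.5318],
       [  0.    ,   0.    ,   1.    ]]), 'T': array([[   0.0008,   -0.9952,    0.0982,  411.3806],
       [  -0.9998,   -0.0028,   -0.0207,  -31.4075],
       [   0.0209,   -0.0982,   -0.9949, 1176.4668],
       [   0.    ,    0.    ,    0.    ,    1.    ]])}
side {'camera_matrix': array([[391.6001,   0.    , 255.159 ],
       [  0.    , 391.6001, 196.1024],
       [  0.    ,   0.    ,   1.    ]]), 'T': array([[   0.9846,   -0.1236,    0.1238,  401.4383],
       [  -0.1736,   -0.6034,    0.7783, -697.5323],
       [  -0.0215,   -0.7878,   -0.6156,  561.1345],
       [   0.    ,    0.    ,    0.    ,    1.    ]])}
wrist {'camera_matrix': array([[339.0488,   0.    , 254.9405],
       [  0.    , 339.0488, 195.1908],
       [  0.    ,   0.    ,   1.    ]]), 'tool_from_camera': array([[  -0.0015,    0.9557,    0.2942,  -74.5113],
       [   0.0001,   -0.2942,    0.9557, -172.12  ],
       [   1.    ,    0.0014,    0.0003,   -0.505 ],
       [   0.    ,    0.    ,    0.    ,    1.    ]])}
```

View pictures.

View pics/top0.png

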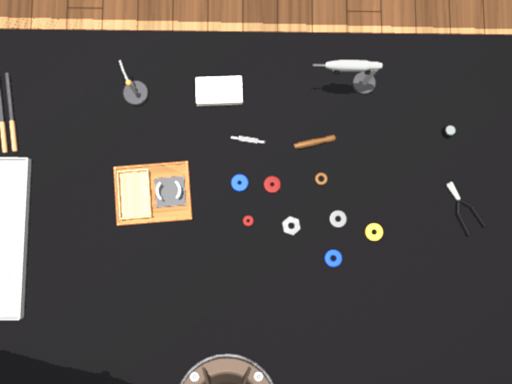

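View pics/side0.png

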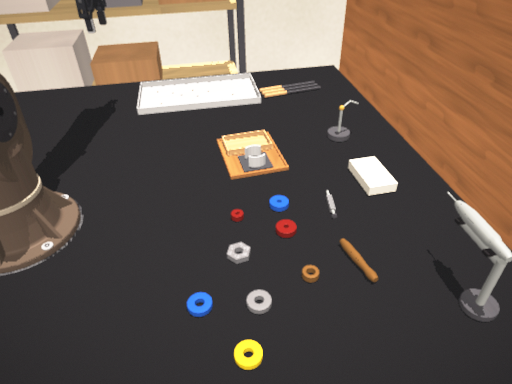

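```bash
python3 -c "
import station
print([n for n in dir(station) if not n.startswith('__')]); print(getattr(station,'hold_point_z',None))"; ls
```

```text
['PlanningError', 'calibration', 'get_obs', 'hand_in', 'hold_point_z', 'read_camera']
18.700000000000003
pics
```

```bash
cat > h.py <<'E'
from station import *
import cv2,numpy as np
from scipy.spatial.transform import Rotation as R
np.set_printoptions(precision=1,suppress=True)
def cam(name):
    o=get_obs();c=calibration(name);K=c["camera_matrix"]
    if "T" in c:T=c["T"]
    else:
        W=np.eye(4);W[:3,:3]=R.from_quat(o["tcp_rot"]).as_matrix();W[:3,3]=o["position"];T=W@c["tool_from_camera"]
    return read_camera(name),K,T
def ray(K,T,uv,z):
    d=T[:3,:3]@np.linalg.solve(K,[uv[0],uv[1],1.]);p=T[:3,3];return p+d*(z-p[2])/d[2]
def proj(K,T,P):
    q=K@(T[:3,:3].T@(np.asarray(P,float)-T[:3,3]));return q[:2]/q[2]
def blobs(im,amin=20):
    """colour classes -> (name, hull-centroid, area, minAreaRect)"""
    h=cv2.cvtColor(im,cv2.COLOR_RGB2HSV);H,S,V=[h[...,i].astype(int) for i in range(3)]
    M=dict(red=((H<5)|(H>174))&(S>150)&(V>60),bronze=(H>=6)&(H<22)&(S>110)&(V>55),grey=(S<60)&(V>70))
    out=[]
    for n,m in M.items():
        cs,_=cv2.findContours(m.astype(np.uint8),cv2.RETR_EXTERNAL,cv2.CHAIN_APPROX_NONE)
        for c in cs:
            hu=cv2.convexHull(c);mm=cv2.moments(hu)
            if mm["m00"]>=amin: out.append((n,np.array([mm["m10"],mm["m01"]])/mm["m00"],mm["m00"],cv2.minAreaRect(c)))
    return out
def go(P,jaw_xy=None):
    """tool-frame shift to world P and roll so that tool z lies along jaw_xy (mod 180)"""
    o=get_obs();A=R.from_quat(o["tcp_rot"]).as_matrix()
    print("pos",o["position"],"shift(tool)",A.T@(np.asarray(P)-o["position"]),"F",o["contact_force"],"open",o["opening"],"t",o["time_s"])
    print("tool axes x,y,z (cols)\n",A.round(3))
    if jaw_xy is not None:
        a=A.T@np.array([jaw_xy[0],jaw_xy[1],0.]);r=np.arctan2(a[0],a[2]);r=(r+np.pi/2)%np.pi-np.pi/2
        print("roll",round(r,3),"or",round(r-np.sign(r)*np.pi,3),"j7",o["joint_pos"][6].round(3))
E
python3 - <<'E'
from h import *
for nm in ("top","side"):
    im,K,T=cam(nm);print(nm)
    for n,c,a,r in blobs(im,15):
        p=ray(K,T,c,12 if nm=="top" else 6)
        if 250<p[0]<800 and abs(p[1])<450: print(n,c,int(a),"xyz",p,"rect",np.array(r[1]),round(r[2],1))
E
```

```text
top
red [249.9 221.2] 35 xyz [462.9 -56.8  12. ] rect [4.8 9.8] 24.0
red [274.5 184.3] 121 xyz [ 558.2 -120.1   12. ] rect [ 9.5 16.2] 3.6
bronze [320.8 178.4] 112 xyz [ 573.9 -240.2   12. ] rect [11. 12.] 90.0
bronze [152.1 192.8] 4537 xyz [535.3 193.8  12. ] rect [59.9 76.7] 85.5
bronze [314.4 141.6] 262 xyz [ 670.9 -224.8   12. ] rect [ 6.8 42.2] 77.2
grey [290.8 225.1] 292 xyz [ 453.1 -161.3   12. ] rect [18.4 20.5] 45.0
grey [337.8 218.3] 259 xyz [ 470.9 -282.4   12. ] rect [18. 18.] 90.0
grey [169.8 191.2] 825 xyz [539.5 148.8  12. ] rect [28.7 29.4] 85.2
grey [134.6 194.4] 1342 xyz [531.  238.4  12. ] rect [48.2 30.3] 86.4
grey [247.3 139. ] 193 xyz [676.8 -49.9  12. ] rect [35.6  6.5] 8.1
grey [135.   92.2] 475 xyz [799.6 244.1  12. ] rect [23.7 25. ] 63.4
side
red [285.8 227.9] 304 xyz [ 556.9 -114.3    6. ] rect [18. 20.] 90.0
red [237.  214.8] 124 xyz [462.9 -52.7   6. ] rect [12. 12.] 90.0
bronze [310.2 273.1] 253 xyz [ 572.2 -241.5    6. ] rect [17. 18.] 0.0
bronze [358.7 259.9] 482 xyz [ 670.9 -227.9    6. ] rect [55.4  9.7] 49.6
bronze [250.6 154. ] 2501 xyz [532.9 186.5   6. ] rect [45.2 66.7] 80.2
grey [258.6 301. ] 514 xyz [ 468.1 -284.5    6. ] rect [24. 25.] 90.0
grey [238.3 252.1] 424 xyz [ 450.  -163.6    6. ] rect [22. 24.] 90.0
grey [330.7 203.2] 171 xyz [674.2 -55.    6. ] rect [29.5  7.2] 77.0
grey [253.7 158. ] 636 xyz [537.7 165.7   6. ] rect [29.4 27.6] 66.0
```

```bash
python3 -c "
from h import *
go([539,149,200],[.997,.08])"
```

```text
pos [143.6 608.  201.3] shift(tool) [ 490.3    1.6 -355.9] F [-0.6  0.2 -0.8] open 85.19000446267458 t 0.25
tool axes x,y,z (cols)
 [[ 1.  -0.   0.2]
 [-0.2 -0.   1. ]
 [ 0.  -1.  -0. ]]
roll 1.259 or -1.883 j7 -0.075
```

send_rows(series=[38, 0, -27, 0, 0, 38, 0, -27, 0, 0, 38, 0, -27, 0, 0, 38, 0, -28, 0, 0, 38, 0, -28, 0, 0])

```text
time_s: 0.75
position: [298.0, 429.7, 201.7]
tcp_rot: [-0.702, 0.082, -0.082, 0.702]
contact_force: [0.5, -0.2, -0.0]
opening: 85.3
```

send_rows(series=[38, 0, -27, 0, 0, 38, 0, -27, 0, 0, 38, 0, -27, 0, 0, 38, 0, -28, 0, 0, 38, 0, -28, 0, 0])

```text
time_s: 1.25
position: [451.4, 252.7, 201.8]
tcp_rot: [-0.702, 0.082, -0.082, 0.703]
contact_force: [0.7, 1.3, -0.3]
opening: 85.4
```

send_rows(series=[38, 0, -27, 0, 0, 37, 0, -27, 0, 0, 37, 0, -27, 0, 0, 0, 0, 0, 0.14, 0, 0, 0, 0, 0.14, 0])

```text
time_s: 1.75
position: [541.8, 147.5, 201.5]
tcp_rot: [0.683, -0.182, 0.182, -0.683]
contact_force: [-0.4, 1.3, -0.3]
opening: 85.6
```

send_rows(series=[0, 0, 0, 0.14, 0, 0, 0, 0, 0.14, 0, 0, 0, 0, 0.14, 0, 0, 0, 0, 0.14, 0, 0, 0, 0, 0.14, 0])

```text
time_s: 2.25
position: [540.7, 149.8, 201.6]
tcp_rot: [0.58, -0.404, 0.404, -0.58]
contact_force: [0.6, -0.6, -0.3]
opening: 85.5
```

send_rows(series=[0, 0, 0, 0.14, 0, 0, 0, 0, 0.14, 0, 0, 0, 0, 0, 0, 0, 0, 0, 0, 0])

```text
time_s: 2.65
position: [540.8, 149.9, 201.6]
tcp_rot: [0.52, -0.479, 0.479, -0.52]
contact_force: [0.4, -0.2, -0.4]
opening: 85.3
```

```bash
python3 -c "
from h import *
go([539,149,200],[.997,.08])
im,K,T=cam('wrist');cv2.imwrite('pics/w1.png',im[:,:,::-1])
print(T[:3,3],proj(K,T,[539,149,10]),proj(K,T,[531,238,10]))
np.savez('w1.npz',im=im,K=K,T=T)
im,K,T=cam('top');cv2.imwrite('pics/t1.png',im[:,:,::-1])"
```

```text
pos [540.8 149.9 201.6] shift(tool) [ 0.7  1.6 -1.8] F [ 0.4 -0.2 -0.4] open 85.28807363755978 t 2.65
tool axes x,y,z (cols)
 [[ 0.1 -0.   1. ]
 [-1.  -0.   0.1]
 [ 0.  -1.  -0. ]]
roll 0.003 or -3.138 j7 -0.073
[535.1 224.2 373.7] [252.9 162.8] [252.3  76. ]
```

View pics/w1.png

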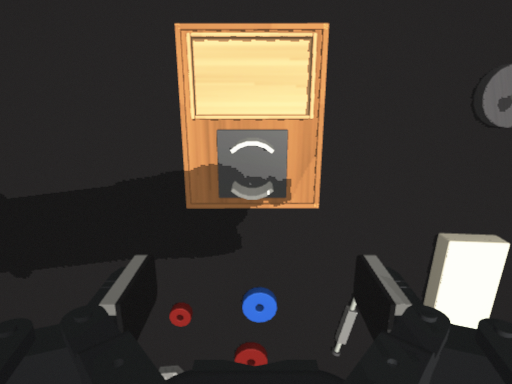

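```bash
python3 - <<'E'
from h import *
d=np.load('w1.npz');im,K,T=d['im'],d['K'],d['T']
h=cv2.cvtColor(im,cv2.COLOR_RGB2HSV)
reg=np.zeros(im.shape[:2],np.uint8);reg[122:206,192:315]=1
m=((h[...,1]<90)|(h[...,2]<12)).astype(np.uint8)*reg
m=cv2.morphologyEx(m,cv2.MORPH_OPEN,np.ones((5,5)))
cs,_=cv2.findContours(m,cv2.RETR_EXTERNAL,cv2.CHAIN_APPROX_NONE)
c=max(cs,key=cv2.contourArea);r=cv2.minAreaRect(c);print("base",r,ray(K,T,r[0],10))
b=[ray(K,T,q,10) for q in cv2.boxPoints(r)];print(np.array(b),[np.linalg.norm(b[i]-b[i-1]) for i in range(4)])
w=((h[...,2]>140)&(h[...,1]<60)).astype(np.uint8)*reg
ys,xs=np.nonzero(w);P=np.array([ray(K,T,(x,y),40)[:2] for x,y in zip(xs,ys)])
print("white n",len(xs),P.min(0),P.max(0))
# trough: outer rim yellow
y=((h[...,0]>=13)&(h[...,0]<30)&(h[...,1]>60)&(h[...,2]>150)).astype(np.uint8);y[125:]=0
y=cv2.morphologyEx(y,cv2.MORPH_OPEN,np.ones((3,3)))
cs,_=cv2.findContours(y,cv2.RETR_EXTERNAL,cv2.CHAIN_APPROX_NONE);c=max(cs,key=cv2.contourArea);r=cv2.minAreaRect(c)
print("trough",r,ray(K,T,r[0],24));b=[ray(K,T,q,24) for q in cv2.boxPoints(r)];print(np.array(b),[np.linalg.norm(b[i]-b[i-1]) for i in range(4)])
for n,cc,a,rr in blobs(im,100): print(n,cc,a,ray(K,T,cc,10))
E
```

```text
base ((252.0, 164.5), (69.0, 70.0), 90.0) [538.2 147.1  10. ]
[[498.2 181.   10. ]
 [572.1 187.3  10. ]
 [580.8 111.   10. ]
 [502.2 104.3  10. ]] [np.float64(76.82316652609252), np.float64(74.17369375739425), np.float64(76.80315290779345), np.float64(78.84497665107328)]
white n 434 [515.  116.8] [560.7 178.2]
trough ((251.5, 73.5), (101.0, 153.0), 90.0) [530.2 239.7  24. ]
[[455.5 277.9  24. ]
 [597.7 290.   24. ]
 [611.4 198.2  24. ]
 [456.9 185.1  24. ]] [np.float64(92.85751985313624), np.float64(142.7649462371426), np.float64(92.80232096496776), np.float64(155.08251072776378)]
red [251.2 354.6] 590.0 [ 558.1 -106.2   10. ]
red [180.4 314.5] 412.5 [464.2 -52.3  10. ]
bronze [251.9 112.8] 26814.5 [533.6 201.8  10. ]
grey [169.7 371.6] 199.0 [ 451.7 -143.3   10. ]
grey [346.1 326.7] 555.5 [675.  -52.5  10. ]
grey [388.5 286.1] 1020.5 [717.   10.3  10. ]
grey [121.2 286.3] 989.5 [391.2 -17.7  10. ]
grey [465.6 276.9] 6170.5 [807.6  30.8  10. ]
grey [252.  189.2] 655.0 [540.5 119.   10. ]
grey [253.6 152.8] 3102.0 [538.9 160.   10. ]
grey [499.   98.1] 1373.0 [786.2 238.2  10. ]
```

send_rows(series=[43, 5, -10, 0, 0, 43, 5, -10, 0, 0, 43, 5, -10, 0, 0, 43, 5, -11, 0, 0, 43, 5, -11, 0, 0])

```text
time_s: 3.25
position: [505.5, -70.4, 176.6]
tcp_rot: [-0.52, 0.479, -0.479, 0.52]
contact_force: [1.2, -0.8, -0.5]
opening: 85.3
```

send_rows(series=[43, 5, -10, 0, 0, 43, 5, -10, 0, 0, 43, 5, -10, 0, 0, 42, 5, -11, 0, 0, 41, 5, -11, 0, 0])

```text
time_s: 3.75
position: [470.4, -286.0, 151.5]
tcp_rot: [-0.52, 0.479, -0.479, 0.52]
contact_force: [-0.0, 0.9, 0.4]
opening: 85.3
```

send_rows(series=[0, 0, 0, 0, 0, 0, 0, 0, 0, 0])

```text
time_s: 3.95
position: [470.1, -285.3, 151.5]
tcp_rot: [0.519, -0.48, 0.48, -0.519]
contact_force: [1.5, 0.5, -0.1]
opening: 85.4
```

```bash
python3 - <<'E'
from h import *
im,K,T=cam('wrist');cv2.imwrite('pics/w2.png',im[:,:,::-1])
for n,cc,a,rr in blobs(im,200):
    p=ray(K,T,cc,12)
    if np.hypot(p[0]-470,p[1]+283)<60: print(n,cc,a,p,np.array(rr[1]))
go([470,-283,40],[.9965,.084])
E
```

```text
grey [255.5 191.5] 195713.0 [ 472.5 -303.    12. ] [383. 511.]
pos [ 470.8 -283.9  151.5] shift(tool) [ -0.9 111.5  -0.8] F [-0.2  0.4  0.1] open 85.45207953266204 t 4.0
tool axes x,y,z (cols)
 [[ 0.1 -0.   1. ]
 [-1.   0.   0.1]
 [-0.  -1.  -0. ]]
roll -0.004 or 3.137 j7 0.821
```

View pics/w2.png

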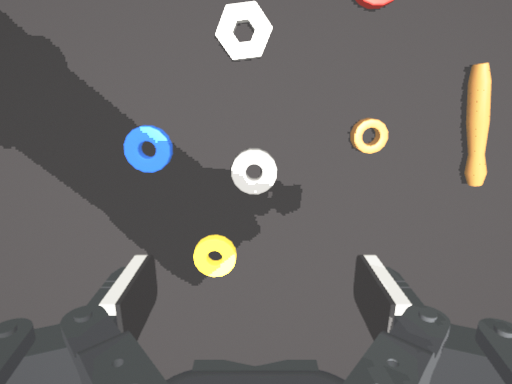

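```bash
cat >> h.py <<'E'
def local(im,K,T,P,z,rad=60,v=90):
    """bright compact blob nearest the projection of P: position of its hull centre on plane z"""
    best=None;u=proj(K,T,[P[0],P[1],z])
    m=(im.max(2)>v).astype(np.uint8)
    for c in cv2.findContours(m,cv2.RETR_EXTERNAL,cv2.CHAIN_APPROX_NONE)[0]:
        if cv2.contourArea(c)<150 or cv2.contourArea(c)>8000: continue
        hu=cv2.convexHull(c);mm=cv2.moments(hu);q=np.array([mm["m10"],mm["m01"]])/mm["m00"]
        if best is None or np.linalg.norm(q-u)<np.linalg.norm(best[0]-u): best=(q,cv2.minAreaRect(c),mm["m00"])
    q,r,a=best;p=ray(K,T,q,z);s=abs(p-T[:3,3])[2]/K[0,0]
    b=[ray(K,T,k,z)[:2] for k in cv2.boxPoints(r)]
    print("blob px",q,"xyz",p,"sides mm",np.linalg.norm(b[0]-b[1]),np.linalg.norm(b[1]-b[2]),"box",np.array(b).tolist())
    return p,np.array(b)
E
python3 - <<'E'
from h import *
im,K,T=cam('wrist');local(im,K,T,[470,-283],12,v=110);print(ray(K,T,(254,172),12))
go([470,-283,40])
E
```

```text
blob px [433.3 361.3] xyz [ 690.2 -484.9   12. ] sides mm 80.61462010535112 12.22369811442328 box [[679.8242305150071, -516.7875901869259], [690.626743190124, -436.9000273586982], [701.9841478527253, -441.4197790025916], [691.846752109459, -521.9568361436557]]
[ 470.3 -282.5   12. ]
pos [ 471.3 -283.   151.5] shift(tool) [ -0.  111.5  -1.3] F [0.6 0.5 0. ] open 85.591984632824 t 4.05
tool axes x,y,z (cols)
 [[ 0.1  0.   1. ]
 [-1.   0.   0.1]
 [-0.  -1.   0. ]]
```

send_rows(series=[0, 45, 0, 0, 0, 0, 45, 0, 0, 0, 0, 35, 0, 0, 0, 0, 20, 0, 0, 0, 0, 0, 0, 0, 0])

```text
time_s: 4.55
position: [469.9, -281.3, 4.2]
tcp_rot: [0.52, -0.481, 0.477, -0.52]
contact_force: [-0.7, -0.3, 0.1]
opening: 85.4
```

```bash
python3 - <<'E'
from h import *
go([470,-283,1.5]);go([470,-283,1.5])
im,K,T=cam('wrist');cv2.imwrite('pics/w3.png',im[:,:,::-1]);print(proj(K,T,[470.3,-282.5,12]))
E
```

```text
pos [ 469.9 -281.3    4.2] shift(tool) [ 1.7  2.7 -0. ] F [-0.7 -0.3  0.1] open 85.42001017570902 t 4.55
tool axes x,y,z (cols)
 [[ 0.1 -0.   1. ]
 [-1.   0.   0.1]
 [-0.  -1.  -0. ]]
pos [ 469.9 -281.3    4.2] shift(tool) [ 1.7  2.7 -0. ] F [-0.7 -0.3  0.1] open 85.42001017570902 t 4.55
tool axes x,y,z (cols)
 [[ 0.1 -0.   1. ]
 [-1.   0.   0.1]
 [-0.  -1.  -0. ]]
[254.5 240.5]
```

View pics/w3.png

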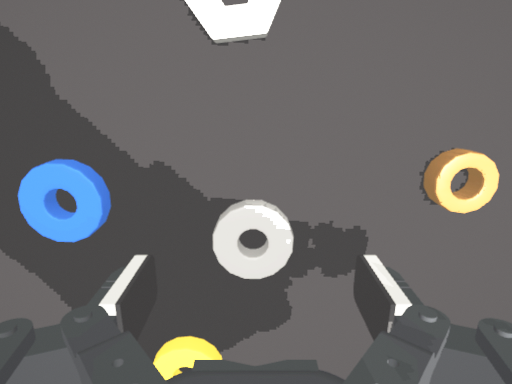

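send_rows(series=[1, 2, 0, 0, 0, 0, 0, 0, 0, 1, 0, 0, 0, 0, 1, 0, 0, 0, 0, 1, 0, 0, 0, 0, 1])

```text
time_s: 5.1
position: [471.2, -285.2, 5.0]
tcp_rot: [-0.519, 0.48, -0.48, 0.519]
contact_force: [0.2, 0.0, -0.3]
opening: 28.3
```

send_rows(series=[0, 0, 0, 0, 1, 0, 0, 0, 0, 1, 0, 0, 0, 0, 1])

```text
time_s: 5.4
position: [470.9, -285.1, 4.6]
tcp_rot: [-0.519, 0.48, -0.48, 0.519]
contact_force: [0.4, -0.5, -0.6]
opening: 0.6
```

```bash
python3 - <<'E'
from h import *
for i in range(3):
    im,K,T=cam('wrist');go([470,-283,1.5])
cv2.imwrite('pics/w4.png',im[:,:,::-1]);print(proj(K,T,[470.3,-282.5,12]))
E
```

```text
pos [ 470.9 -285.1    4.6] shift(tool) [-2.2  3.1 -0.7] F [-1.   0.1 -0.1] open -0.09035159727706057 t 5.45
tool axes x,y,z (cols)
 [[ 0.1 -0.   1. ]
 [-1.   0.   0.1]
 [-0.  -1.  -0. ]]
pos [ 470.9 -285.1    4.6] shift(tool) [-2.2  3.1 -0.7] F [ 0.   0.1 -0.1] open -0.14199075899382504 t 5.5
tool axes x,y,z (cols)
 [[ 0.1 -0.   1. ]
 [-1.   0.   0.1]
 [-0.  -1.  -0. ]]
pos [ 470.9 -285.1    4.6] shift(tool) [-2.2  3.1 -0.7] F [-0.1  0.6  0.3] open 0.1954572071879513 t 5.55
tool axes x,y,z (cols)
 [[ 0.1 -0.   1. ]
 [-1.   0.   0.1]
 [-0.  -1.  -0. ]]
[253.2 233.4]
```

View pics/w4.png

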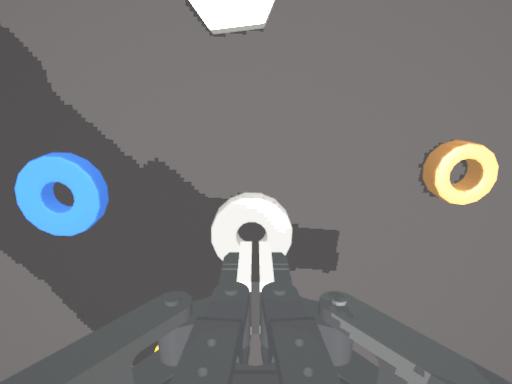

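```bash
python3 - <<'E'
from h import *
im,K,T=cam('side');u=proj(K,T,[470.9,-285.1,4.6]).astype(int);print(u,proj(K,T,[470.9,-285.1,23]),proj(K,T,[470,-283,6]))
c=im[u[1]-90:u[1]+50,u[0]-90:u[0]+90];cv2.imwrite('pics/s4.png',cv2.resize(c,None,fx=4,fy=4)[:,:,::-1])
E
```

```text
[260 301] [260.1 294.8] [259.5 300.1]
```

View pics/s4.png

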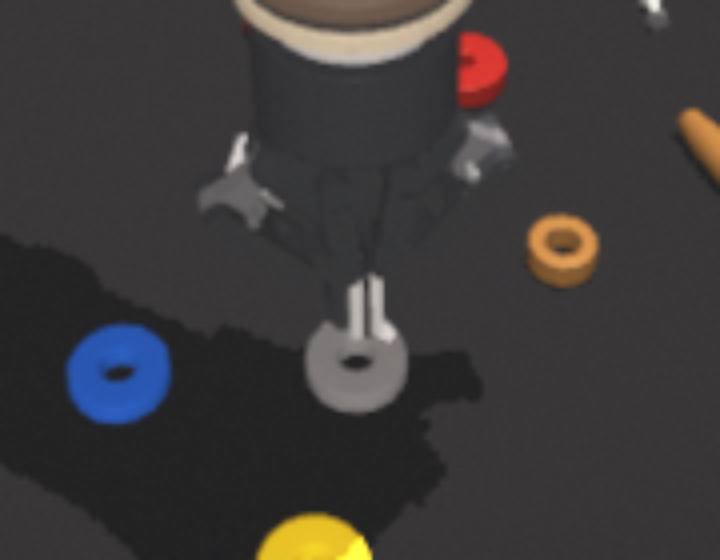

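send_rows(series=[0, -20, 0, 0, 0.35, -2, -10, 0, 0, 0.35, 0, 0, 0, 0, 0.35, 0, 0, 0, 0, 0.35, 0, 0, 0, 0, 0.35])

```text
time_s: 6.1
position: [470.5, -282.8, 34.1]
tcp_rot: [0.519, -0.48, 0.48, -0.519]
contact_force: [0.1, -0.0, 0.0]
opening: 55.4
```

send_rows(series=[0, 20, 0, 0, 0.35, 0, 14, 0, 0, 0.35, 0, 0, 0, 0, 0.35])

```text
time_s: 6.4
position: [469.2, -282.2, -1.6]
tcp_rot: [0.52, -0.481, 0.479, -0.519]
contact_force: [-0.7, -0.5, 0.3]
opening: 55.5
```

send_rows(series=[0, 4, 0, 0, 0.35, 0, 0, 0, 0, 0.35])

```text
time_s: 6.6
position: [470.7, -283.2, -3.6]
tcp_rot: [0.519, -0.48, 0.48, -0.519]
contact_force: [-1.3, -0.3, 0.3]
opening: 55.2
```

send_rows(series=[0, 4, 0, 0, 0.35, 0, 0, 0, 0, 0.35])

```text
time_s: 6.8
position: [470.8, -283.1, -7.5]
tcp_rot: [-0.519, 0.48, -0.48, 0.519]
contact_force: [1.3, 0.7, -0.3]
opening: 55.5
```

send_rows(series=[0, 4, 0, 0, 0.35, 0, 0, 0, 0, 0.35])

```text
time_s: 7.0
position: [470.7, -283.0, -11.7]
tcp_rot: [-0.519, 0.48, -0.48, 0.519]
contact_force: [-0.3, 0.6, 0.1]
opening: 55.6
```

send_rows(series=[0, 4, 0, 0, 0.35, 0, 0, 0, 0, 0.35])

```text
time_s: 7.2
position: [470.5, -283.0, -15.8]
tcp_rot: [0.519, -0.48, 0.48, -0.519]
contact_force: [0.6, 0.3, 0.3]
opening: 55.3
```

```bash
python3 - <<'E'
from h import *
im,K,T=cam('side');u=proj(K,T,[470.9,-285.1,4.6]).astype(int)
c=im[u[1]-60:u[1]+40,u[0]-70:u[0]+70];c=cv2.resize(c,None,fx=3,fy=3)
im,K,T=cam('wrist');o=np.zeros((384,512+420,3),np.uint8);o[:,:512]=im;o[:300,512:]=c
cv2.imwrite('pics/sw5.png',cv2.resize(o[:,:],(796,330),interpolation=cv2.INTER_AREA)[:,:,::-1]);go([470,-283,-15])
E
```

```text
pos [ 470.7 -283.1  -15.5] shift(tool) [-0.1 -0.5 -0.7] F [-0.8 -0.3 -0.8] open 55.328111017629 t 7.3
tool axes x,y,z (cols)
 [[ 0.1 -0.   1. ]
 [-1.   0.   0.1]
 [-0.  -1.  -0. ]]
```

View pics/sw5.png

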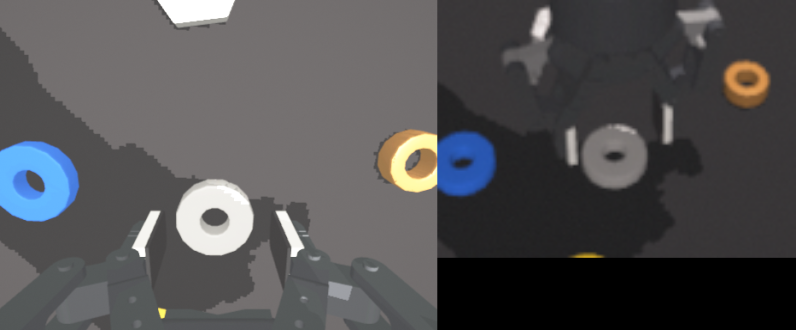

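send_rows(series=[0, 0, 0, 0, 1, 0, 0, 0, 0, 1, 0, 0, 0, 0, 1, 0, 0, 0, 0, 1, 0, 0, 0, 0, 1])

```text
time_s: 7.8
position: [470.8, -283.1, -15.4]
tcp_rot: [-0.519, 0.48, -0.48, 0.519]
contact_force: [0.1, -0.2, -0.6]
opening: -0.1
```

```bash
cat >> h.py <<'E'
def look(name,P,f=4,w=70,h=52):
    """wrist picture and a side crop round P, side by side"""
    im,K,T=cam('side');u=proj(K,T,P).astype(int);c=im[max(u[1]-h-20,0):u[1]+h-20,max(u[0]-w,0):u[0]+w]
    c=cv2.resize(c,(392,300),interpolation=cv2.INTER_CUBIC)
    a=cv2.resize(cam('wrist')[0],(400,300),interpolation=cv2.INTER_AREA)
    cv2.imwrite(f'pics/{name}.png',np.hstack([a,c])[:,:,::-1])
E
python3 - <<'E'
from h import *
look('sw6',[470,-283,6])
E
```

```text
(no output)
```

View pics/sw6.png

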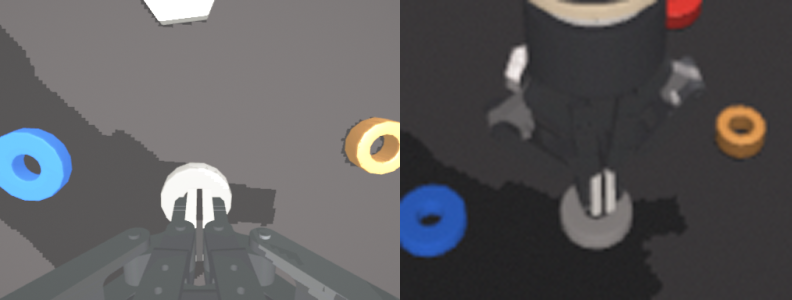

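send_rows(series=[0, 0, 0, 0, 0.35, 0, 0, 0, 0, 0.35, 0, 0, 0, 0, 0.35, 0, 0, 0, 0, 0.35])

```text
time_s: 8.3
position: [470.8, -283.1, -15.4]
tcp_rot: [-0.519, 0.48, -0.48, 0.519]
contact_force: [-0.6, 0.3, -0.7]
opening: 55.5
```

send_rows(series=[0, 7, 0, 0, 0.35, 0, 0, 0, 0, 0.35])

```text
time_s: 8.5
position: [470.3, -282.8, -23.3]
tcp_rot: [0.519, -0.48, 0.479, -0.519]
contact_force: [-0.2, 0.6, 0.4]
opening: 55.3
```

send_rows(series=[0, 4, 0, 0, 0.35, 0, 0, 0, 0, 0.35])

```text
time_s: 8.7
position: [470.4, -283.0, -27.0]
tcp_rot: [0.519, -0.48, 0.48, -0.519]
contact_force: [0.8, 0.4, -0.9]
opening: 55.3
```

send_rows(series=[0, 3, 0, 0, 0.35, 0, 0, 0, 0, 0.35])

```text
time_s: 8.9
position: [470.6, -283.0, -29.7]
tcp_rot: [0.519, -0.48, 0.48, -0.519]
contact_force: [-0.1, 0.7, -1.5]
opening: 55.7
```

send_rows(series=[0, 3, 0, 0, 0.35, 0, 0, 0, 0, 0.35])

```text
time_s: 9.1
position: [470.6, -283.1, -32.7]
tcp_rot: [0.519, -0.48, 0.48, -0.519]
contact_force: [0.2, -0.5, 0.3]
opening: 55.6
```

send_rows(series=[0, 2, 0, 0, 0.35, 0, 0, 0, 0, 0.35])

```text
time_s: 9.3
position: [470.9, -283.2, -33.7]
tcp_rot: [-0.519, 0.48, -0.48, 0.52]
contact_force: [-2.3, 2.0, 10.3]
opening: 55.4
```

send_rows(series=[0, 0, 0, 0, 0.7, 0, 0, 0, 0, 0.7, 0, 0, 0, 0, 0.7])

```text
time_s: 9.6
position: [471.8, -283.5, -31.3]
tcp_rot: [-0.518, 0.479, -0.481, 0.52]
contact_force: [-8.1, 7.1, 45.1]
opening: 41.2
```

send_rows(series=[0, -3, 0, 0, 0.7, 0, -2, 0, 0, 1, 0, 0, 0, 0, 1, 0, 0, 0, 0, 1])

```text
time_s: 10.0
position: [470.6, -283.0, -29.8]
tcp_rot: [0.519, -0.48, 0.48, -0.519]
contact_force: [-0.9, 0.5, -1.1]
opening: 41.0
```

send_rows(series=[0, -10, 0, 0, 1, 0, -20, 0, 0, 1, 0, 0, 0, 0, 1])

```text
time_s: 10.3
position: [471.9, -284.1, 2.7]
tcp_rot: [-0.519, 0.479, -0.481, 0.52]
contact_force: [-0.4, -0.5, -0.8]
opening: 40.6
```

```bash
python3 - <<'E'
from h import *
go([470,-283,0]);look('sw7',[470,-283,25])
E
```

```text
pos [ 471.9 -284.1    2.7] shift(tool) [-1.3  2.7 -1.9] F [-0.4 -0.5 -0.8] open 40.641423890009364 t 10.3
tool axes x,y,z (cols)
 [[ 0.1  0.   1. ]
 [-1.  -0.   0.1]
 [ 0.  -1.   0. ]]
```

View pics/sw7.png

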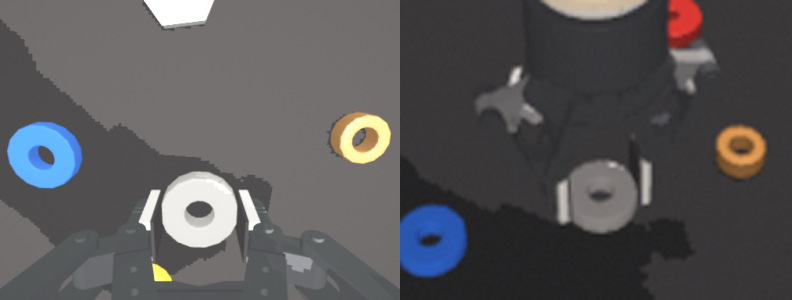

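```bash
python3 - <<'E'
from h import *
im,K,T=cam('wrist');o=get_obs();print(o['position'],o['opening'])
z=o['position'][2]+41.8
m=(im.min(2)>140).astype(np.uint8);m[:200]=0;m[330:]=0;m[:,:190]=0;m[:,330:]=0
hc=cv2.HoughCircles(cv2.GaussianBlur(im[...,1],(5,5),1),cv2.HOUGH_GRADIENT,1,60,param1=120,param2=25,minRadius=35,maxRadius=65)
print(hc)
for c in hc[0][:6]:
    if 200<c[0]<310 and c[1]>200: print(c,ray(K,T,c[:2],z), "dia",2*c[2]*(T[2,3]-z)/K[0,0]*1.0)
ys,xs=np.nonzero(m);print(xs.min(),xs.max(),ys.min(),ys.max())
E
```

```text
[ 470.8 -282.9    0.5] 41.05207926588625
[[[254.5 267.5  48.8]
  [ 54.5 209.5  52.1]]]
[254.5 267.5  48.8] [ 471.3 -281.7   42.3] dia 37.647403168450374
190 329 220 329
```

send_rows(series=[0, -30, 0, 0, 1, -42, -30, 10, 0, 1, -42, 0, 10, 0, 1, -42, 0, 10, 0, 1, -42, 0, 10, 0, 1])

```text
time_s: 10.95
position: [496.8, -112.9, 58.8]
tcp_rot: [0.519, -0.48, 0.48, -0.519]
contact_force: [0.2, -0.4, -1.3]
opening: 41.2
```

send_rows(series=[-42, 0, 10, 0, 1, -42, 0, 10, 0, 1, -42, 0, 10, 0, 1, -42, 0, 10, 0, 1, -42, 0, 10, 0, 1])

```text
time_s: 11.45
position: [529.9, 100.4, 58.5]
tcp_rot: [0.52, -0.48, 0.48, -0.519]
contact_force: [-0.1, -1.0, -0.8]
opening: 41.2
```

send_rows(series=[-40, 0, 10, 0, 1, 0, 0, 0, 0, 1, 0, 0, 0, 0, 1])

```text
time_s: 11.75
position: [536.5, 140.4, 58.3]
tcp_rot: [0.52, -0.479, 0.479, -0.52]
contact_force: [0.7, -0.7, -2.7]
opening: 41.1
```

```bash
python3 - <<'E'
from h import *
im,K,T=cam('wrist');o=get_obs();im,K,T=cam('wrist');o=get_obs();go([537.8,146.8,60],[.9965,.084])
hc=cv2.HoughCircles(cv2.GaussianBlur(im[...,1],(5,5),1),cv2.HOUGH_GRADIENT,1,60,param1=120,param2=25,minRadius=40,maxRadius=60)
for c in hc[0][:6]: print(c,ray(K,T,c[:2],o['position'][2]+41))
cv2.imwrite('pics/w8.png',im[...,::-1])
E
```

```text
pos [536.7 138.   58.7] shift(tool) [-8.6 -1.3  1.8] F [ 0.4 -1.1 -1.4] open 41.197044864329364 t 11.85
tool axes x,y,z (cols)
 [[ 0.1 -0.   1. ]
 [-1.  -0.   0.1]
 [ 0.  -1.  -0. ]]
roll -0.006 or 3.135 j7 0.131
[258.5 271.5  44.9] [538.7 138.5  99.7]
```

View pics/w8.png

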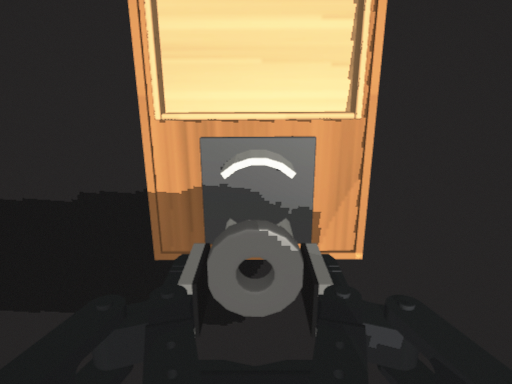

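send_rows(series=[-8, 0, 0, 0, 1, 0, 0, 0, 0, 1, 0, 0, 0, 0, 1])

```text
time_s: 12.15
position: [536.5, 147.1, 59.1]
tcp_rot: [-0.519, 0.48, -0.48, 0.519]
contact_force: [0.3, -0.2, -0.9]
opening: 40.8
```

```bash
python3 - <<'E'
from h import *
for i in range(4):
    im,K,T=cam('wrist');o=get_obs();print(o['position'])
hc=cv2.HoughCircles(cv2.GaussianBlur(im[...,1],(5,5),1),cv2.HOUGH_GRADIENT,1,60,param1=120,param2=25,minRadius=40,maxRadius=60)
for c in hc[0][:6]: print(c,ray(K,T,c[:2],o['position'][2]+41))
h=cv2.cvtColor(im,cv2.COLOR_RGB2HSV)
m=((h[...,1]<90)).astype(np.uint8);m[:,:190]=0;m[:,330:]=0;m[240:]=0;m[:125]=0
for v in range(140,200,10):
    x=np.nonzero(m[v])[0]; print(v,x.min(),x.max(),ray(K,T,(x.min(),v),10),ray(K,T,(x.max(),v),10))
c=np.nonzero(m[:,225])[0];print(c[:5],ray(K,T,(225,c[0]),10))
E
```

```text
[536.6 147.   59.2]
[536.6 146.9  59.2]
[536.6 147.   59.2]
[536.6 147.   59.2]
[256.5 224.5  53.9] [536.  168.3 100.2]Traceback (most recent call last):
  File "<stdin>", line 9, in <module>
    return umr_minimum(a, axis, None, out, keepdims, initial, where)
ValueError: zero-size array to reduction operation minimum which has no identity
```

send_rows(series=[0, 25, 0, 0, 1, 0, 20, 0, 0, 1, 0, 10, 0, 0, 1, 0, 10, 0, 0, 1, 0, 0, 0, 0, 1])

```text
time_s: 12.85
position: [536.1, 147.0, -6.7]
tcp_rot: [0.52, -0.48, 0.48, -0.519]
contact_force: [1.5, 0.4, -1.1]
opening: 40.9
```

send_rows(series=[0, 8, 0, 0, 1, 0, 3, 0, 0, 1, 0, 0, 0, 0, 1])

```text
time_s: 13.15
position: [536.5, 147.3, -17.0]
tcp_rot: [0.519, -0.48, 0.48, -0.519]
contact_force: [0.7, 0.2, -1.5]
opening: 41.3
```

Step down to contact.

send_rows(series=[0, 2, 0, 0, 1, 0, 0, 0, 0, 1])

```text
time_s: 13.35
position: [536.6, 147.4, -18.8]
tcp_rot: [-0.519, 0.48, -0.48, 0.519]
contact_force: [-0.5, 0.4, -1.0]
opening: 41.2
```

send_rows(series=[0, 2, 0, 0, 1, 0, 0, 0, 0, 1])

```text
time_s: 13.55
position: [536.6, 147.4, -20.9]
tcp_rot: [-0.519, 0.48, -0.48, 0.519]
contact_force: [0.3, -0.7, -1.6]
opening: 40.8
```

send_rows(series=[0, 0.5, 0, 0, 0.35, 0, 0, 0, 0, 0.35, 0, 0, 0, 0, 0.35, 0, -5, 0, 0, 0.35, 0, -25, 0, 0, 0.35])

```text
time_s: 14.05
position: [534.9, 146.9, 7.5]
tcp_rot: [0.521, -0.48, 0.479, -0.518]
contact_force: [0.6, -1.1, 0.1]
opening: 55.4
```

send_rows(series=[0, -40, 0, 0, 0.2, 0, -20, 0, 0, 0.2, 0, -20, 0, 0, 0.2, 0, 0, 0, 0, 0.2, 0, 0, 0, 0, 0.2])

```text
time_s: 14.55
position: [536.6, 147.6, 89.0]
tcp_rot: [-0.519, 0.48, -0.48, 0.52]
contact_force: [-0.5, 0.1, 0.1]
opening: 68.2
```

```bash
python3 - <<'E'
from h import *
im,K,T=cam('wrist');im,K,T=cam('wrist');go([538,148,90],[.9965,.084])
cv2.imwrite('pics/w9.png',im[40:300,120:400,::-1].repeat(2,0).repeat(2,1))
print(proj(K,T,[538.3,147.8,22]),proj(K,T,[538.3,147.8,40]))
E
```

```text
pos [535.9 147.3  88. ] shift(tool) [-0.5 -2.   2.1] F [ 0.1  0.3 -0.4] open 68.17340468888686 t 14.65
tool axes x,y,z (cols)
 [[ 0.1 -0.   1. ]
 [-1.  -0.   0.1]
 [ 0.  -1.  -0. ]]
roll -0.005 or 3.137 j7 0.091
[257.2 196.2] [257.4 204. ]
```

View pics/w9.png

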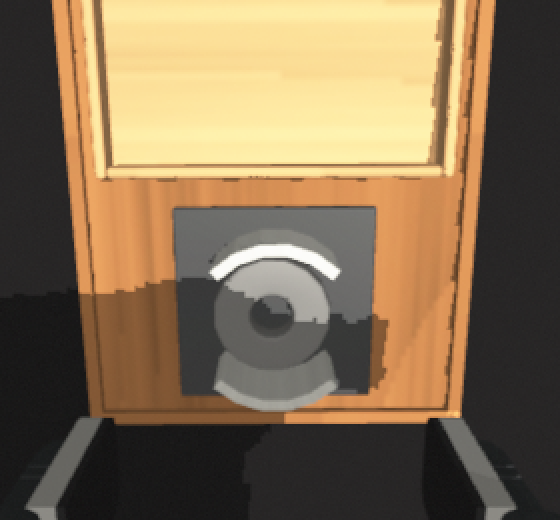

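send_rows(series=[44, 0, 0, 0, 0.2, 44, 0, 0, 0, 0.2, 44, 0, 0, 0, 0.2, 44, 0, 0, 0, 0.2, 44, 0, -1, 0, 0.2])

```text
time_s: 15.15
position: [552.2, -73.7, 87.7]
tcp_rot: [0.52, -0.48, 0.479, -0.519]
contact_force: [1.5, 0.5, -0.3]
opening: 68.4
```

send_rows(series=[42, 0, 0, 0, 0.2, 0, 0, 0, 0, 0.2, 0, 0, 0, 0, 0.2])

```text
time_s: 15.45
position: [555.4, -115.2, 87.7]
tcp_rot: [0.519, -0.481, 0.48, -0.518]
contact_force: [-0.2, 0.9, -1.2]
opening: 68.4
```

```bash
python3 - <<'E'
from h import *
im,K,T=cam('wrist');im,K,T=cam('wrist');cv2.imwrite('pics/w10.png',im[:,:,::-1])
for n,c,a,r in blobs(im,200):
    if n!='grey': print(n,c,int(a),ray(K,T,c,14),np.array(r[1]))
go([557,-114,88],[.9965,.084])
E
```

```text
red [256.7 193.4] 2454 [ 557.3 -113.2   14. ] [55. 56.]
red [142.8 102.4] 586 [472.3 -53.2  14. ] [19.6 38.1]
bronze [262.6 335.8] 204 [ 572.9 -241.7   14. ] [18.2 13.5]
bronze [262.4 326.5] 784 [ 571.9 -232.    14. ] [26. 35.]
pos [ 555.8 -112.6   87.8] shift(tool) [ 1.5 -0.2  1.1] F [0.1 0.6 0.3] open 68.37349571218196 t 15.55
tool axes x,y,z (cols)
 [[ 0.1 -0.   1. ]
 [-1.   0.   0.1]
 [-0.  -1.  -0. ]]
roll -0.004 or 3.138 j7 0.561
```

send_rows(series=[0.5, 40, 1.5, 0, 0.3, 0, 35, 0, 0, 0.3, 0, 25, 0, 0, 0.3, 0, 15, 0, 0, 0.3, 0, 0, 0, 0, 0.3])

```text
time_s: 16.05
position: [556.4, -112.7, -28.2]
tcp_rot: [0.52, -0.48, 0.478, -0.519]
contact_force: [0.9, 0.3, 0.4]
opening: 59.8
```

send_rows(series=[0, 0, 0, 0, 0.7, 0, 0, 0, 0, 0.7, 0, 0, 0, 0, 0.7, 0, 0, 0, 0, 1, 0, 0, 0, 0, 1])

```text
time_s: 16.55
position: [558.9, -114.3, -25.0]
tcp_rot: [-0.519, 0.479, -0.48, 0.52]
contact_force: [-0.2, 0.7, 8.2]
opening: 40.1
```

send_rows(series=[0, -10, 0, 0, 1, 0, -30, 0, 0, 1, 0, -40, 0, 0, 1, 0, 0, 0, 0, 1, 0, 0, 0, 0, 1])

```text
time_s: 17.05
position: [558.7, -114.3, 55.2]
tcp_rot: [-0.519, 0.479, -0.481, 0.52]
contact_force: [-0.4, 0.6, -0.5]
opening: 40.7
```

```bash
python3 - <<'E'
from h import *
im,K,T=cam('wrist');o=get_obs();print(o['position'],o['opening'])
for n,c,a,r in blobs(im,200):
    if n=='red': print(n,c,int(a),ray(K,T,c,o['position'][2]+43),np.array(r[1]))
look('sw11',o['position']+[0,0,35])
E
```

```text
[ 557.8 -114.    54.1] 40.71039886764103
red [254.8 263.1] 7113 [ 558.8 -110.4   97.1] [94. 92.]
red [116.9 100.1] 1128 [502.6 -47.4  97.1] [47.3 29.4]
```

View pics/sw11.png

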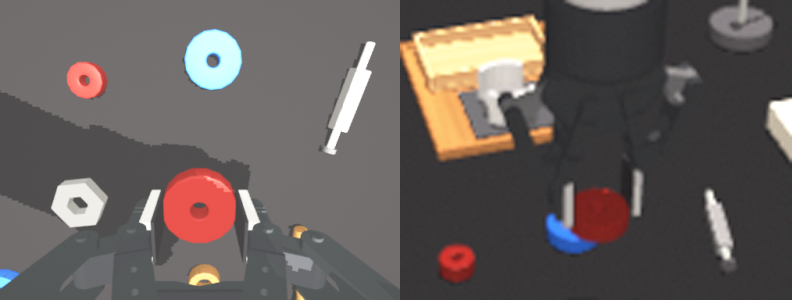

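send_rows(series=[-44, 0, 0, 0, 1, -44, 0, 0, 0, 1, -44, 0, 0, 0, 1, -44, 0, 0, 0, 1, -44, 0, 1, 0, 1])

```text
time_s: 17.7
position: [540.2, 106.6, 52.7]
tcp_rot: [0.52, -0.48, 0.48, -0.519]
contact_force: [1.4, 0.8, -0.4]
opening: 40.4
```

send_rows(series=[-41, 0, 0, 0, 1, 0, 0, 0, 0, 1, 0, 0, 0, 0, 1, 0, 0, 0, 0, 1])

```text
time_s: 18.1
position: [537.9, 144.4, 53.2]
tcp_rot: [0.519, -0.48, 0.48, -0.518]
contact_force: [0.4, 0.2, 0.2]
opening: 40.7
```

```bash
python3 - <<'E'
from h import *
im,K,T=cam('wrist');im,K,T=cam('wrist');go([537.4,146.8,0],[.9965,.084])
E
```

```text
pos [538.2 144.1  53.5] shift(tool) [-2.8 53.5 -0.6] F [-0.  -0.5  0.1] open 40.87312535772788 t 18.2
tool axes x,y,z (cols)
 [[ 0.1 -0.   1. ]
 [-1.  -0.   0.1]
 [ 0.  -1.  -0. ]]
roll -0.008 or 3.134 j7 0.143
```

Lower to about −1, then creep.

send_rows(series=[-3, 0, 0, 0, 1, 0, 25, 0, 0, 1, 0, 15, 0, 0, 1, 0, 10, 0, 0, 1, 0, 0, 0, 0, 1])

```text
time_s: 18.7
position: [537.0, 148.3, 2.3]
tcp_rot: [0.52, -0.48, 0.48, -0.518]
contact_force: [-0.3, 0.1, 0.4]
opening: 40.9
```

send_rows(series=[0, 3, 0, 0, 1, 0, 0, 0, 0, 1])

```text
time_s: 18.9
position: [538.2, 148.9, 0.9]
tcp_rot: [-0.519, 0.48, -0.48, 0.519]
contact_force: [0.6, -0.1, -0.0]
opening: 40.6
```

send_rows(series=[0, 2, 0, 0, 1, 0, 0, 0, 0, 1])

```text
time_s: 19.1
position: [538.1, 149.1, -1.1]
tcp_rot: [-0.519, 0.48, -0.48, 0.52]
contact_force: [0.7, 0.6, -0.8]
opening: 40.7
```

send_rows(series=[2, 2, 0, 0, 1, 0, 0, 0, 0, 1])

```text
time_s: 19.3
position: [538.4, 147.5, -2.9]
tcp_rot: [-0.519, 0.48, -0.48, 0.52]
contact_force: [-1.1, 1.8, 3.4]
opening: 40.5
```

send_rows(series=[0, 2, 0, 0, 1, 0, 0, 0, 0, 1])

```text
time_s: 19.5
position: [538.4, 147.6, -3.2]
tcp_rot: [-0.519, 0.48, -0.479, 0.52]
contact_force: [-9.0, 0.8, 30.3]
opening: 40.8
```

send_rows(series=[0, -2, 0, 0, 1, 0, 0, 0, 0, 0.35, 0, 0, 0, 0, 0.35, 0, 0, 0, 0, 0.35, 0, -5, 0, 0, 0.35])

```text
time_s: 20.0
position: [537.5, 146.7, 1.1]
tcp_rot: [0.52, -0.48, 0.48, -0.519]
contact_force: [-0.2, 0.4, 0.4]
opening: 55.7
```

send_rows(series=[0, -40, 0, 0, 0.35, 0, -40, 0, 0, 0.35, 0, -5, 0, 0, 0.35, 0, 0, 0, 0, 0.35, 0, 0, 0, 0, 0.35])

```text
time_s: 20.5
position: [537.3, 147.1, 85.9]
tcp_rot: [0.52, -0.48, 0.48, -0.519]
contact_force: [0.4, -0.4, -0.5]
opening: 55.7
```

```bash
python3 - <<'E'
from h import *
im,K,T=cam('wrist');im,K,T=cam('wrist')
for n,c,a,r in blobs(im,200):
    if n=='red': print(n,c,int(a),ray(K,T,c,36),np.array(r[1]))
cv2.imwrite('pics/w12.png',im[40:300,120:400,::-1].repeat(2,0).repeat(2,1))
go([572.5,-241,88],[.9965,.084]);print(proj(K,T,[538.3,147.8,36]))
E
```

```text
red [257.  202.4] 2898 [538.8 148.1  36. ] [60. 60.]
pos [537.1 146.8  85.4] shift(tool) [389.4  -2.4   4.7] F [-0.2 -0.2 -0.6] open 55.23514047840098 t 20.6
tool axes x,y,z (cols)
 [[ 0.1 -0.   1. ]
 [-1.  -0.   0.1]
 [ 0.  -1.  -0. ]]
roll -0.005 or 3.136 j7 0.111
[256.2 202.7]
```

View pics/w12.png

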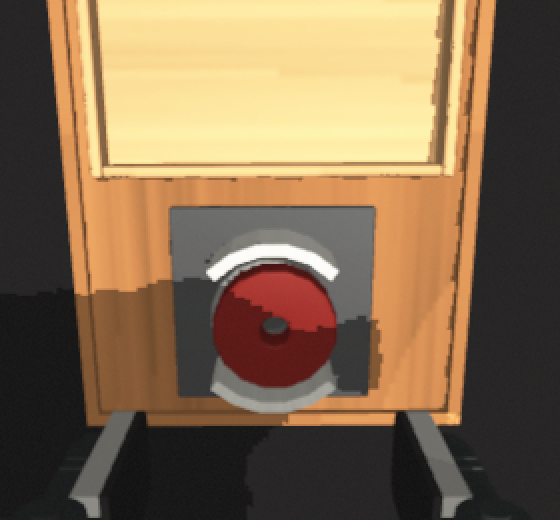

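send_rows(series=[43, 0, 0, 0, 0.35, 43, 0, 0, 0, 0.35, 43, 0, 0, 0, 0.35, 43, 0, 0, 0, 0.35, 43, 0, 0, 0, 0.35])

```text
time_s: 21.1
position: [554.2, -69.0, 85.5]
tcp_rot: [0.52, -0.48, 0.479, -0.519]
contact_force: [0.5, 0.2, 0.6]
opening: 55.5
```

send_rows(series=[43, 0, 1, 0, 0.35, 43, 0, 1, 0, 0.35, 43, 0, 1, 0, 0.35, 43, 0, 1, 0, 0.35, 0, 0, 0, 0, 0.35])

```text
time_s: 21.6
position: [570.6, -246.8, 86.1]
tcp_rot: [0.519, -0.481, 0.483, -0.516]
contact_force: [0.2, -0.1, -0.4]
opening: 55.1
```

send_rows(series=[0, 0, 0, 0, 0.35, 0, 0, 0, 0, 0.35])

```text
time_s: 21.8
position: [572.2, -236.9, 85.5]
tcp_rot: [0.52, -0.48, 0.479, -0.52]
contact_force: [-0.3, 0.9, -0.7]
opening: 55.6
```

```bash
python3 - <<'E'
from h import *
im,K,T=cam('wrist');im,K,T=cam('wrist');cv2.imwrite('pics/w13.png',im[:,:,::-1])
for n,c,a,r in blobs(im,100): 
    if n!='grey': print(n,c,int(a),ray(K,T,c,14),np.array(r[1]))
go([572.5,-241,-27],[.9965,.084])
E
```

```text
bronze [254.2 199.2] 1355 [ 572.6 -240.3   14. ] [42. 40.]
bronze [377.5 176.7] 1796 [ 662.1 -215.3   14. ] [ 17.1 140.1]
pos [ 572.6 -236.5   86. ] shift(tool) [  4.6 113.   -0.4] F [-0.7  0.6 -0.1] open 55.384706644016234 t 21.9
tool axes x,y,z (cols)
 [[ 0.1 -0.   1. ]
 [-1.   0.   0.1]
 [-0.  -1.  -0. ]]
roll -0.003 or 3.139 j7 0.771
```

send_rows(series=[4.5, 38, 0, 0, 0.35, 0, 35, 0, 0, 0.35, 0, 25, 0, 0, 0.35, 0, 14, 0, 0, 0.35, 0, 0, 0, 0, 0.35])

```text
time_s: 22.4
position: [572.0, -241.5, -27.0]
tcp_rot: [0.52, -0.481, 0.478, -0.519]
contact_force: [0.3, -0.4, -0.8]
opening: 55.5
```

send_rows(series=[0, 0, 0, 0, 0.8, 0, 0, 0, 0, 0.8, 0, 0, 0, 0, 0.8, 0, 0, 0, 0, 1, 0, 0, 0, 0, 1])

```text
time_s: 22.9
position: [574.1, -243.3, -23.5]
tcp_rot: [-0.519, 0.479, -0.481, 0.52]
contact_force: [-1.2, 0.3, 6.6]
opening: 28.6
```

send_rows(series=[0, -10, 0, 0, 1, 0, -30, 0, 0, 1, 0, -40, 0, 0, 1, 0, 0, 0, 0, 1, 0, 0, 0, 0, 1])

```text
time_s: 23.4
position: [574.0, -243.3, 56.5]
tcp_rot: [-0.519, 0.479, -0.481, 0.52]
contact_force: [0.1, 0.6, -0.9]
opening: 28.5
```

```bash
python3 - <<'E'
from h import *
im,K,T=cam('wrist');im,K,T=cam('wrist');o=get_obs();print(o['position'],o['opening'])
for n,c,a,r in blobs(im,100): 
    if n!='grey': print(n,c,int(a),ray(K,T,c,o['position'][2]+42),np.array(r[1]))
go([537.4,146.8,60],[.9965,.084])
E
```

```text
[ 572.6 -242.5   54.5] 28.401169964329497
bronze [254.9 257.5] 3864 [ 573.1 -236.5   96.5] [72. 64.]
bronze [394.4 178.3] 2580 [ 625.7 -197.2   96.5] [ 21.3 159.3]
pos [ 572.6 -242.5   54.5] shift(tool) [-390.9   -5.3   -4.3] F [-0.6 -0.1 -1.7] open 28.401169964329497 t 23.5
tool axes x,y,z (cols)
 [[ 0.1 -0.   1. ]
 [-1.   0.   0.1]
 [-0.  -1.  -0. ]]
roll -0.005 or 3.137 j7 0.802
```

send_rows(series=[-43, 0, 0, 0, 1, -43, 0, 0, 0, 1, -43, 0, 0, 0, 1, -43, 0, 0, 0, 1, -43, 0, 0, 0, 1])

```text
time_s: 24.0
position: [554.8, -27.0, 53.7]
tcp_rot: [0.52, -0.48, 0.479, -0.519]
contact_force: [1.2, 0.6, -1.0]
opening: 28.7
```

send_rows(series=[-43, 0, -1, 0, 1, -43, 0, -1, 0, 1, -43, 0, -1, 0, 1, -43, 0, -1, 0, 1, 0, 0, 0, 0, 1])

```text
time_s: 24.5
position: [536.3, 150.3, 53.0]
tcp_rot: [0.522, -0.479, 0.476, -0.521]
contact_force: [-0.9, -1.2, -0.4]
opening: 28.3
```

send_rows(series=[0, 0, 0, 0, 1, 0, 0, 0, 0, 1, 0, 0, 0, 0, 1])

```text
time_s: 24.8
position: [538.5, 140.7, 54.5]
tcp_rot: [0.519, -0.48, 0.481, -0.518]
contact_force: [0.2, -0.4, 0.5]
opening: 28.4
```

```bash
python3 - <<'E'
from h import *
im,K,T=cam('wrist');im,K,T=cam('wrist');o=get_obs()
go([537.8,144.8,12],[.9965,.084])
E
```

```text
pos [538.6 141.1  54.6] shift(tool) [-3.8 42.6 -0.5] F [-0.3  0.3 -1.3] open 28.475767980762637 t 24.9
tool axes x,y,z (cols)
 [[ 0.1 -0.   1. ]
 [-1.  -0.   0.1]
 [ 0.  -1.  -0. ]]
roll -0.007 or 3.134 j7 0.168
```

send_rows(series=[-4, 15, -0.5, 0, 1, 0, 15, 0, 0, 1, 0, 8, 0, 0, 1, 0, 0, 0, 0, 1, 0, 0, 0, 0, 1])

```text
time_s: 25.4
position: [537.5, 146.1, 16.2]
tcp_rot: [0.52, -0.48, 0.48, -0.519]
contact_force: [-0.0, -0.3, -0.0]
opening: 28.3
```

send_rows(series=[0, 2.5, 0, 0, 1, 0, 0, 0, 0, 1])

```text
time_s: 25.6
position: [537.8, 146.5, 14.3]
tcp_rot: [-0.519, 0.48, -0.48, 0.519]
contact_force: [-0.4, 0.1, 0.2]
opening: 28.6
```

send_rows(series=[0, 2, 0, 0, 1, 0, 0, 0, 0, 1])

```text
time_s: 25.8
position: [538.0, 146.6, 12.5]
tcp_rot: [-0.519, 0.48, -0.48, 0.52]
contact_force: [-0.8, -0.0, 2.0]
opening: 28.6
```

send_rows(series=[1.5, 0, 0, 0, 1, 0, 1.5, 0, 0, 1, 0, 0, 0, 0, 1])

```text
time_s: 26.1
position: [538.1, 145.8, 12.3]
tcp_rot: [-0.519, 0.48, -0.479, 0.52]
contact_force: [-5.7, 2.1, 22.7]
opening: 28.5
```

Contact on the stack. Release and rise.

send_rows(series=[0, -1.5, 0, 0, 1, 0, 0, 0, 0, 0.5, 0, 0, 0, 0, 0.5, 0, 0, 0, 0, 0.5, 0, -5, 0, 0, 0.5])

```text
time_s: 26.6
position: [537.2, 144.6, 16.6]
tcp_rot: [0.52, -0.48, 0.48, -0.519]
contact_force: [-0.5, -0.3, 0.3]
opening: 42.8
```

send_rows(series=[0, -40, 0, 0, 0.5, 0, -30, 0, 0, 0.5, 0, 0, 0, 0, 0.5, 0, 0, 0, 0, 0.5, 0, 0, 0, 0, 0.5])

```text
time_s: 27.1
position: [537.1, 145.0, 86.5]
tcp_rot: [0.52, -0.48, 0.48, -0.519]
contact_force: [0.8, 0.8, -0.5]
opening: 42.5
```

```bash
python3 - <<'E'
from h import *
im,K,T=cam('wrist');im,K,T=cam('wrist');cv2.imwrite('pics/w14.png',im[:,:,::-1])
h=cv2.cvtColor(im,cv2.COLOR_RGB2HSV)
for n,c,a,r in blobs(im,100): 
    if n!='grey' and a<5000: print(n,c,int(a),ray(K,T,c,50 if n!='red' else 36),np.array(r[1]))
print(proj(K,T,[538.3,147.8,50]))
# mandrel from top and side
for nm in ('top','side'):
    im,K,T=cam(nm)
    for n,c,a,r in blobs(im,100):
        p=ray(K,T,c,6)
        if n=='grey' and np.hypot(p[0]-675,p[1]+53)<20:
            b=cv2.boxPoints(r);e=[ray(K,T,q,6)[:2] for q in b];L=[e[1]-e[0],e[2]-e[1]];l=max(L,key=np.linalg.norm)
            print(nm,p,"axis",l,np.linalg.norm(l),np.degrees(np.arctan2(l[1],l[0])))
go([675,-53,88])
E
```

```text
red [256.3 205.9] 226 [538.4 143.1  36. ] [21.2 13.3]
red [257.7 197.9] 2779 [538.9 149.   36. ] [61.9 55.4]
[256.7 206.1]
top [678.1 -50.2   6. ] axis [-12.9 -92.4] 93.25749464288026 -97.95466626916136
side [674.2 -55.    6. ] axis [ -19.3 -101.1] 102.92927427819217 -100.8220727197583
pos [537.2 144.7  86.4] shift(tool) [207.9  -1.7 121.8] F [ 0.6 -0.8 -1.1] open 42.57877959200305 t 27.3
tool axes x,y,z (cols)
 [[ 0.1 -0.   1. ]
 [-1.  -0.   0.1]
 [ 0.  -1.  -0. ]]
```

send_rows(series=[41, 0, 24, 0, 0.5, 41, 0, 24, 0, 0.5, 42, 0, 24, 0, 0.5, 42, 0, 25, 0, 0.5, 42, 0, 25, 0, 0.5])

```text
time_s: 27.8
position: [676.3, -54.5, 86.4]
tcp_rot: [0.52, -0.48, 0.48, -0.519]
contact_force: [0.8, 0.5, 0.2]
opening: 42.3
```

send_rows(series=[0, 0, 0, 0, 0.5, 0, 0, 0, 0, 0.5, 0, 0, 0, 0, 0.5])

```text
time_s: 28.1
position: [675.1, -51.7, 86.3]
tcp_rot: [0.52, -0.48, 0.479, -0.519]
contact_force: [0.4, -0.1, -0.3]
opening: 42.6
```

```bash
python3 - <<'E'
from h import *
im,K,T=cam('wrist');im,K,T=cam('wrist');cv2.imwrite('pics/w15.png',im[:,:,::-1])
m=((im.min(2)>105)).astype(np.uint8)
for c in cv2.findContours(m,cv2.RETR_EXTERNAL,cv2.CHAIN_APPROX_NONE)[0]:
    if cv2.contourArea(c)<200: continue
    r=cv2.minAreaRect(c);b=cv2.boxPoints(r);e=[ray(K,T,q,9)[:2] for q in b];L=[e[1]-e[0],e[2]-e[1]];l=max(L,key=np.linalg.norm)
    print(np.array(r[0]),ray(K,T,r[0],9),l,[np.linalg.norm(k) for k in L])
go([676,-52,88],[.99,-.14])
E
```

```text
[261.2 166.2] [678.6 -30.3   9. ] [ 7.2 44.7] [np.float64(45.32416521931386), np.float64(10.677904447352011)]
[455.4 101.2] [811.7  27.8   9. ] [ -6.  132.5] [np.float64(132.64085857934194), np.float64(70.50758546052346)]
pos [675.3 -50.8  86.8] shift(tool) [ 1.2 -1.2  0.6] F [-0.2 -0.5 -0.6] open 42.71495686408378 t 28.2
tool axes x,y,z (cols)
 [[ 0.1 -0.   1. ]
 [-1.   0.   0.1]
 [-0.  -1.  -0. ]]
roll 0.221 or -2.92 j7 0.463
```

View pics/w15.png

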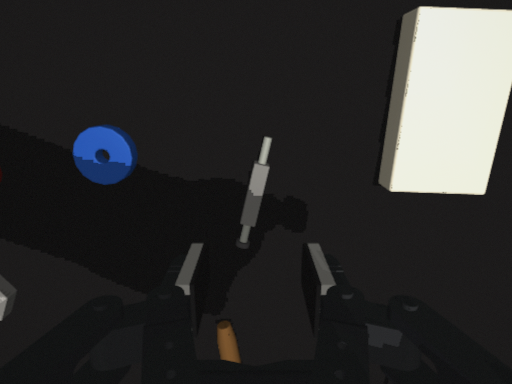

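```bash
python3 - <<'E'
from h import *
im,K,T=cam('wrist')
for uv,z in (((255.5,193.5),11),((267,138),6),((243,246),6),((263,162),12),((248,225),12)): print(uv,ray(K,T,uv,z))
a=ray(K,T,(267,138),6)-ray(K,T,(243,246),6);print(np.degrees(np.arctan2(a[1],a[0])),np.linalg.norm(a))
p=ray(K,T,(255.5,193.5),11);go([p[0],p[1],-24],[a[1],-a[0]]);print(get_obs()['joint_pos'])
E
```

```text
(255.5, 193.5) [676.2 -51.2  11. ]
(267, 138) [681.2  -9.2   6. ]
(243, 246) [669.8 -98.3   6. ]
(263, 162) [679.6 -26.2  12. ]
(248, 225) [672.4 -77.1  12. ]
82.70105324211586 89.85929268648961
pos [675.4 -50.9  86.9] shift(tool) [  0.5 110.9   0.8] F [ 0.6 -0.1 -1.2] open 42.384884068137644 t 28.25
tool axes x,y,z (cols)
 [[ 0.1 -0.   1. ]
 [-1.   0.   0.1]
 [-0.  -1.  -0. ]]
roll 0.208 or -2.933 j7 0.463
[-0.4  0.7  0.6  1.6 -0.5  1.   0.5]
```

send_rows(series=[0, 0, 1, 0.105, 0.5, 0, 0, 0, 0.105, 0.5, 0, 40, 0, 0, 0.5, 0, 35, 0, 0, 0.5, 0, 0, 0, 0, 0.5])

```text
time_s: 28.75
position: [673.1, -50.4, 7.8]
tcp_rot: [-0.468, 0.533, -0.529, 0.465]
contact_force: [-0.9, -0.0, 0.4]
opening: 42.3
```

send_rows(series=[0, 20, 0, 0, 0.5, 0, 14, 0, 0, 0.5, 0, 0, 0, 0, 0.5, 0, 0, 0, 0, 0.5])

```text
time_s: 29.15
position: [677.1, -52.6, -20.9]
tcp_rot: [0.466, -0.531, 0.532, -0.466]
contact_force: [-0.2, -0.6, 0.1]
opening: 42.5
```

```bash
python3 - <<'E'
from h import *
im,K,T=cam('wrist');im,K,T=cam('wrist');go([676,-51.2,-25],[.992,-.127])
E
```

```text
pos [677.6 -52.9 -20.5] shift(tool) [-1.5  4.5 -1.8] F [-0.3  0.8 -0.3] open 42.91754864199997 t 29.25
tool axes x,y,z (cols)
 [[-0.1  0.   1. ]
 [-1.  -0.  -0.1]
 [-0.  -1.   0. ]]
roll -0.004 or 3.138 j7 0.356
```

send_rows(series=[-1, 4, -1.5, 0, 0.5, 0, 0, 0, 0, 0.7, 0, 0, 0, 0, 1, 0, 0, 0, 0, 1, 0, 0, 0, 0, 1])

```text
time_s: 29.75
position: [675.6, -51.6, -25.6]
tcp_rot: [0.466, -0.532, 0.532, -0.466]
contact_force: [-0.9, 0.8, 4.4]
opening: 9.9
```

send_rows(series=[0, 0, 0, 0, 1, 0, 0, 0, 0, 1])

```text
time_s: 29.95
position: [675.6, -51.6, -25.5]
tcp_rot: [0.466, -0.532, 0.532, -0.466]
contact_force: [-0.7, 1.0, 5.1]
opening: 10.1
```

send_rows(series=[0, -10, 0, 0, 1, 0, -30, 0, 0, 1, 0, -40, 0, 0, 1, 0, 0, 0, 0, 1, 0, 0, 0, 0, 1])

```text
time_s: 30.45
position: [676.1, -51.6, 55.4]
tcp_rot: [0.466, -0.531, 0.532, -0.467]
contact_force: [-0.6, -0.0, -1.1]
opening: 10.2
```

```bash
python3 - <<'E'
from h import *
im,K,T=cam('wrist');im,K,T=cam('wrist');cv2.imwrite('pics/w16.png',im[:,:,::-1])
t=np.array([530.8,237.5]);go([*t,60],[-.084,.9965])
E
```

```text
pos [674.7 -51.2  53.3] shift(tool) [-267.4   -6.3 -180.3] F [-0.9 -0.6 -1.6] open 9.878658501427681 t 30.55
tool axes x,y,z (cols)
 [[-0.1 -0.   1. ]
 [-1.   0.  -0.1]
 [-0.  -1.  -0. ]]
roll 1.356 or -1.786 j7 0.308
```

send_rows(series=[-33, -5, -22, 0, 1, -33, 0, -22, 0, 1, -33, 0, -22, 0, 1, -33, 0, -22, 0, 1, -33, 0, -23, 0, 1])

```text
time_s: 31.05
position: [585.2, 127.7, 57.9]
tcp_rot: [-0.467, 0.532, -0.531, 0.465]
contact_force: [0.2, -0.1, -0.6]
opening: 10.3
```

send_rows(series=[-34, 0, -23, 0, 1, -34, 0, -23, 0, 1, -34, 0, -23, 0, 1, 0, 0, 0, 0.135, 1, 0, 0, 0, 0.135, 1])

```text
time_s: 31.55
position: [530.0, 238.4, 57.9]
tcp_rot: [-0.391, 0.59, -0.59, 0.389]
contact_force: [0.5, -0.8, -0.2]
opening: 9.8
```

send_rows(series=[0, 0, 0, 0.135, 1, 0, 0, 0, 0.135, 1, 0, 0, 0, 0.135, 1, 0, 0, 0, 0.135, 1, 0, 0, 0, 0.135, 1])

```text
time_s: 32.05
position: [530.9, 236.4, 58.0]
tcp_rot: [0.172, -0.686, 0.686, -0.171]
contact_force: [-0.2, -0.4, -0.2]
opening: 9.8
```

send_rows(series=[0, 0, 0, 0.135, 1, 0, 0, 0, 0.135, 1, 0, 0, 0, 0.135, 1, 0, 0, 0, 0, 1, 0, 0, 0, 0, 1])

```text
time_s: 32.55
position: [531.3, 236.3, 58.3]
tcp_rot: [0.033, -0.706, 0.707, -0.033]
contact_force: [0.0, -0.2, -0.6]
opening: 10.0
```

```bash
python3 - <<'E'
from h import *
im,K,T=cam('wrist');im,K,T=cam('wrist')
go([530.8,237.5,-13],[-.084,.9965])
m=((im.min(2)>120)&(im.max(2).astype(int)-im.min(2)<30)).astype(np.uint8);m=cv2.morphologyEx(m,cv2.MORPH_OPEN,np.ones((3,3)))
for c in cv2.findContours(m,cv2.RETR_EXTERNAL,cv2.CHAIN_APPROX_NONE)[0]:
    if cv2.contourArea(c)>200: print(cv2.minAreaRect(c))
cv2.imwrite('pics/w17.png',im[:,:,::-1])
E
```

```text
pos [531.6 236.5  58.8] shift(tool) [ 0.7 71.8 -1.1] F [ 0.2  0.6 -0.1] open 9.764386018418499 t 32.65
tool axes x,y,z (cols)
 [[-1.  -0.   0.1]
 [-0.1 -0.  -1. ]
 [ 0.  -1.   0. ]]
roll 0.009 or -3.133 j7 -1.219
((255.0, 224.0), (14.0, 26.0), 90.0)
((436.3751220703125, 215.97320556640625), (78.02912902832031, 31.75290870666504), 82.67359161376953)
((356.2393798828125, 216.55381774902344), (32.18107604980469, 74.9994125366211), 6.76617431640625)
((255.0, 192.0), (46.0, 12.0), 90.0)
```

send_rows(series=[0, 0, -4, 0, 1, 0, 30, 0, 0, 1, 0, 25, 0, 0, 1, 0, 12, 0, 0, 1, 0, 0, 0, 0, 1])

```text
time_s: 33.15
position: [530.6, 240.5, -9.0]
tcp_rot: [0.033, -0.706, 0.707, -0.031]
contact_force: [0.4, 0.4, -0.4]
opening: 10.0
```

send_rows(series=[0, 4, 0, 0, 1, 0, 0, 0, 0, 1])

```text
time_s: 33.35
position: [532.0, 240.8, -11.2]
tcp_rot: [-0.031, 0.707, -0.706, 0.032]
contact_force: [-0.4, -0.3, -0.4]
opening: 9.9
```

send_rows(series=[0, 2, 0, 0, 1, 0, 0, 0, 0, 1])

```text
time_s: 33.55
position: [531.7, 240.9, -13.5]
tcp_rot: [-0.032, 0.707, -0.706, 0.032]
contact_force: [-0.6, -0.4, 0.1]
opening: 9.8
```

send_rows(series=[0, 1.5, 0, 0, 1, 0, 0, 0, 0, 1])

```text
time_s: 33.75
position: [531.4, 240.7, -15.3]
tcp_rot: [-0.032, 0.706, -0.706, 0.032]
contact_force: [-0.1, -0.3, -1.3]
opening: 9.5
```

send_rows(series=[0, 1, 0, 0, 1, 0, 0, 0, 0, 1])

```text
time_s: 33.95
position: [531.5, 240.7, -15.6]
tcp_rot: [-0.032, 0.707, -0.706, 0.032]
contact_force: [-3.8, -0.7, 9.6]
opening: 9.9
```

Touching the floor. Release, rise, and move clear.

send_rows(series=[0, -0.5, 0, 0, 0.75, 0, 0, 0, 0, 0.75, 0, 0, 0, 0, 0.75, 0, -10, 0, 0, 0.75, 0, -30, 0, 0, 0.75])

```text
time_s: 34.45
position: [529.8, 240.2, 23.1]
tcp_rot: [0.033, -0.706, 0.707, -0.03]
contact_force: [0.6, 1.0, 0.6]
opening: 21.5
```

send_rows(series=[0, -45, 0, 0, 0.75, 0, -45, 0, 0, 0.75, 0, -10, 0, 0, 0.75, 0, 0, 0, 0, 0.75, 0, 0, 0, 0, 0.75])

```text
time_s: 34.95
position: [530.8, 240.9, 123.4]
tcp_rot: [-0.032, 0.706, -0.706, 0.031]
contact_force: [-0.2, 0.0, 0.1]
opening: 21.5
```

```bash
python3 - <<'E'
from h import *
im,K,T=cam('wrist');im,K,T=cam('wrist');go([531,238,120])
side=cam('side')[0];s=cv2.resize(side[100:220,170:320],(375,300),interpolation=cv2.INTER_CUBIC)
a=cv2.resize(im,(400,300),interpolation=cv2.INTER_AREA)
cv2.imwrite('pics/f.png',np.hstack([a,s])[:,:,::-1])
print([ (proj(K,T,p)*400/512).round(0) for p in ([538.3,147.8,50],[531.5,241,22],[485,237,10],[575,245,10])])
Is,Ks,Ts=cam('side')
for n,c,a,r in blobs(Is,15):
    p=ray(Ks,Ts,c,6)
    if 420<p[0]<720 and -320<p[1]<-20: print(n,p)
E
```

```text
pos [530.4 240.6 122.6] shift(tool) [-0.4  2.6  2.7] F [-0.1 -0.9 -0.7] open 21.155333545236605 t 35.05
tool axes x,y,z (cols)
 [[-1.  -0.   0.1]
 [-0.1 -0.  -1. ]
 [ 0.  -1.   0. ]]
[array([295., 153.]), array([198., 144.]), array([198., 180.]), array([198., 101.])]
red [462.9 -52.7   6. ]
bronze [ 670.9 -227.8    6. ]
grey [ 450.  -163.6    6. ]
```

View pics/f.png

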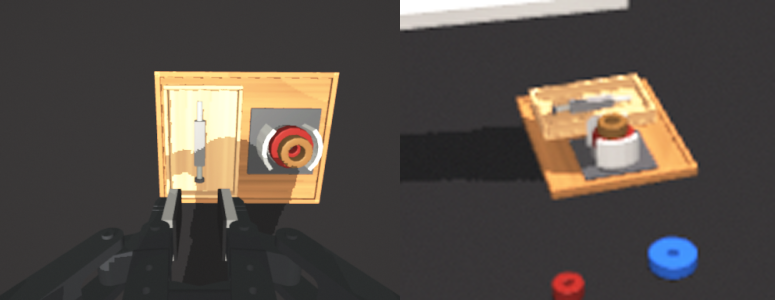

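```bash
python3 -c "
from station import *
print(hand_in())"
```

```text
the job is handed in; nothing more can be done
None
```

I packed the set and handed the job in at about 35 s. The washer, red wheel and collar are stacked in the cup, and the mandrel lies flat in the trough. `hand_in()` gives no verdict, so what follows rests on my own checks.

**Last checks**
- **Stack:** the wrist and side views show it flat. By eye, the collar's centre is within about 1–2 mm of the cup axis. After placing, the wheel measured about 0.6 mm from the axis and the washer about 2 mm. I judged the stack heights from where each part made contact, not by direct measurement.
- **Mandrel:** it lies flat and along the trough, about 3 mm from its centre.
- **Parts to leave:** the small wheel, hex plate and stretcher handle read within 0.1 mm of their first side-view positions. The gripper is raised clear and open.

**What disagreed or failed**
- **Missed grasps:** the first two tries at the washer closed above it. The fingertips were about 30 mm higher than the reported TCP, contrary to the description. I found this from the views and by touching the bench (45 N peak at the wrist), then grasped at the corrected depth.
- **Finger opening:** it read about 2–4 mm too small on every held part.

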